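Set the microscope's stand-off stop on a crystal cluster and clamp it

TASK

Set the inspection microscope's working distance on the crystal cluster that stands on its stage: swing the column clamp's lever open, ease the microscope down until the soft foot of its stop rod just rests on the crystals, lightly because they chip, then swing the lever fully closed again so that it stays set there. Leave the cluster where it is and the other things on the bench alone.

Things in the scene. Friction and masses are not known exactly. Their poses are not given: they have to be found in the camera images.
- stand: Fixed foot plate (210 x 170 x 14 mm, white) of the inspection microscope, on a 3 mm black bench mat. Origin under its middle, on the mat; x runs from the microscope head towards the column, z up. A steel column 25 mm in diameter stands at x = +70 mm, y = 0, its top 235 mm above the origin. A black round stage plate, 136 mm in diameter, its top 20 mm above the origin, lies under the head; the crystal cluster stands on it.
- microscope (a joint): How far the microscope has been slid down its column, in m: 0 at the top, 0.062 at the lowest. The whole microscope (collar on the column, arm, head, stop rod and clamp lever) slides as one piece, straight up and down; about 0.5 kg. With the clamp open it stays where it is left by friction: a push of about 2 to 4 N from above slides it down, and it does not spring back. With the clamp closed it takes about 25 N more and must not be forced.
- head_top (a point): Middle of the flat round top (40 mm in diameter, black) of the microscope head, an upright tube 38 mm in diameter that stands 49 mm clear above its white arm; the head can be pressed down from above or gripped by this tube. Moves with the microscope.
- stop_foot (a point): Stop rod: bent steel wire 5.6 mm thick beside the lens, ending in a soft rubber foot 10 mm in diameter and 9 mm high, the lowest point of the microscope. This point is the middle of the foot's underside; 180 mm below head_top and 16 mm to the side of it (-y of the stand). The soft foot gives about 1 mm for 10 N.
- clamp_lever (a joint): Angle of the column clamp's cam lever in rad: 0 fully closed (clamped), 1.6 fully open. It opens clockwise seen from above, in a level plane, about point lever_pivot. The cam grips below about 0.7 rad and closing over that last part takes more effort (about 4 N at the grip, 2 N beyond); it stays where it is left and is clamped when it rests near 0.
- lever_grip (a point): Middle of the lever's upright round black grip, 18 mm in diameter and 44 mm high, 78 mm from the pivot; the lever's arm (8 mm thick) joins it at its foot, 20 mm below this point. Moves with the lever and the microscope. Its top is 22 mm above this point.
- lever_pivot (a point): Point on the lever's upright pivot axis, beside the column, at the height of lever_grip. Moves with the microscope.
- specimen: Citrine crystal cluster, about 80 x 64 mm, loose on the stage under the stop rod, 0.2 to 0.35 kg. Origin in the middle of its underside. Its top is uneven, tall crystals at one end and stubby ones at the other, at any yaw: the stop's foot may meet it anywhere from 20 to 40 mm above its underside. Fragile: it must not be pressed with more than 15 N.
- agate: Bystander: grey faceted stone, 75 x 58 x 42 mm, loose on the mat. Leave it alone.
- brush: Bystander: small brush with a wooden handle, 170 mm long, lying on the mat. Leave it alone.
- loupe: Bystander: pocket loupe of brass and steel, 60 x 27 x 16 mm, lying on the mat. Leave it alone.
- stone_box: Bystander: open white box, 85 x 65 x 28 mm, with a stone in it. Leave it alone.
Not all that is in view belongs to the job. There is more than one size of the specimen; the job needs the smallest.

How it is judged:
On the way, in this order (a step that is already met when the one before it is completed fails the run):
1. the clamp lever is swung open while the stop is still clear of the crystals (value of joint clamp_lever above 0.8 rad and contact force between microscope and specimen below 0.1 N), for 0.2 s.
2. with the clamp still open, the stop's foot rests on the crystals (value of joint clamp_lever above 0.7 rad and contact force between microscope and specimen above 0.5 N), for 0.2 s.
At the end, for the whole second after the job is handed in: The clamp lever is closed (within 0.2 rad of its stop) and at rest, the stop's foot still rests on the cluster with at least 0.4 N, and the cluster stands still within 8 mm of where it was (value of joint clamp_lever below 0.2 rad and contact force between microscope and specimen above 0.4 N and distance of specimen from where it was at the start of the episode below 0.008 m and velocity of joint clamp_lever between -0.05 and 0.05 rad/s and linear speed of specimen below 0.02 m/s); the robot touches nothing.
It fails at once if the stop presses on the crystals with more than 15 N (contact force between microscope and specimen above 15 N).
It fails at once if the cluster is shifted by more than 8 mm (distance of specimen from where it was at the start of the episode above 0.008 m).
It fails at once if one of the other things on the bench is moved by more than 15 mm (distance of any of agate, brush, loupe, stone_box from where it was at the start of the episode above 0.015 m).
It also fails if it takes over 72 s, if anything falls off the work surface, if the arm or the gripper's body presses on something with over 40 N, if the wrist force passes 120 N, or if a joint passes its speed limit or range.

ROBOT

A 7-joint arm with a two-finger parallel gripper is mounted at the origin on the work surface. World frame = base frame: x ahead of the robot, y to its left, z up, the work surface at z = 0. Lengths are in m, angles in rad, forces in N, time in s.
With the tool pointing down it reaches from about 0.425 to 0.875 m from the base axis. Payload 4.7 kg.
Tool frame: the origin (TCP) lies at the very end of the fingers, on their centre line; the grasp point (between the pads) lies 19 mm behind it; z points along the fingers, y is the line along which they close (so a half turn about z gives the same grasp; the last joint's range is limited). The gripper opens to 87 mm and grips with 3 to 60 N. Pads are 19 mm wide; open, the fingers measure 117 mm over their backs; the gripper's body (75 mm by 190 mm) begins 51 mm behind the grasp point.
Start: joints at [1.296, 0.321, -0.07, 1.45, 0.023, 1.371, -0.057], TCP at [0.185, -0.623, 0.223] pointing down, gripper open.
Joint ranges: [-2.86, 2.86], [-0.3, 2.09], [-1.38, 1.24], [0.06, 2.45], [-1.56, 4.7], [0.09, 2.05], [-2.69, 2.69]. Speed limits (rad/s): [2.57, 2.57, 3.14, 3.14, 3.14, 3.14, 3.14].

INTERFACE

Orientations are given as a rotation vector (axis times angle).
In Python, from bench import ctrl, imaging, ticket gives the robot as it stands.
- The arm moves only by the tool jog_arm, never from a script. Its argument "rows" is text: rows parted by semicolons, each of 7 numbers parted by spaces: the shift along the tool's x, y, z in cm, then the turn, a rotation vector about the tool's x, y, z in rad, then the closure, from -1 (fully open) to 1 (shut), so that 0 is half open. A call has 1 to 5 rows; each row shifts and turns the commanded pose from where the row before left it, along the tool's axes as they then stand; what a row does not reach is not made up. A row lasts 1/8 s, in which the tool goes at most 62.5 mm and 10.7 degrees, less where a joint would pass 70% of its speed; a pose out of reach is approached as far as the arm can. A call with a gripper value outside its range is refused whole. The fingers move at their own pace and stop on an object; "force" is the grip in N (left out, the last holds). Time passes only in rows, so rows that do not move let the fingers close. It gives the time, the measured TCP pose, the force, the opening and the grip force at its end, in the units of the state.
- ctrl.get_state(): the state, without advancing time (a new reading comes with each control period).
- imaging.get_image(name): name is "scene" or "top"; returns a dict with "img" (480x640x3 uint8, blue, green, red), "vertical_fov" (degrees; the focal length in pixels is half the picture's height over the tangent of half this angle, whatever the lens; pixels are square), "cx", "cy" (the principal point, pixels), "origin" and "orientation" of the camera in the world. Camera axes: x right, y down, z forward; pixel columns grow to the right and rows downward; lengths in m; the calibration is good to about 2 mm. A picture is of the moment at which its call begins. There is no depth.
- ticket.close_job(): hands the job in; it is judged then, once.
The state is a dict: "time": time; "joint_positions": joint angles; "qd": joint speeds; "joint_torque": joint torques, N m; "position": TCP position; "tool_rot": TCP orientation; "ft_force": force on the tool from outside, world axes, zero at the start; "torque": the same for the moment, N m; "grip_width": opening from 0.0 (shut) to 1.0 (fully open); "grip_force": force on a finger pad.
Only numpy, scipy, OpenCV 4.12 (cv2) and the standard library are available. Lean on these libraries where they do the work, as an engineer would, in place of code of your own. Each camera call takes 0.05 s, during which the arm holds its last target. There are 200 camera calls.

## Working session

There is one attempt and no reset: what is moved stays moved. The work goes in short steps, Python scripts to look and compute and a tool call to move; the robot and the scene stay as the last step left them, time stands still between calls to the robot, and variables do not carry over. Pictures are saved under pics/ and viewed, at most 10 in all, crops included, and the job is handed in when it is done.

Besides the shell and the picture viewer there is one more tool, called after "Emit:" as name(argument=value, ...) on one line, values as JSON. jog_arm: Moves the arm, as the interface text tells. Its arguments: {"type":"object","properties":{"rows":{"type":"string"},"force":{"type":"number"}},"required":["rows"]}

```bash
ls; mkdir -p pics; python3 - <<'E'
from bench import ctrl, imaging
import cv2,json,numpy as np
for n in ("scene","top"):
    d=imaging.get_image(n); cv2.imwrite(f"pics/{n}0.png",d.pop("img")); print(n,d)
print(ctrl.get_state())
E
```

```text
pics
scene {'vertical_fov': 52.82729326007629, 'cx': 328.2338892036974, 'cy': 236.618492607377, 'origin': array([ 1.23207563, -0.07927846,  1.10309253]), 'orientation': array([-1.99036425, -1.66645472,  0.54561257])}
top {'vertical_fov': 44.63942282389153, 'cx': 319.4048780956536, 'cy': 238.19582299289246, 'origin': array([0.46524508, 0.05475232, 1.2301922 ]), 'orientation': array([-2.15878061,  2.1554586 , -0.09719763])}
{'time': 0.1, 'joint_positions': array([ 1.29612616,  0.32173482, -0.07008382,  1.45154392,  0.02260699,
        1.37081208, -0.05691893]), 'qd': array([-1.70875086e-03, -2.37900218e-03, -1.01768264e-03, -2.23421333e-03,
       -5.37861407e-04, -7.82559869e-04, -7.12638655e-05]), 'joint_torque': array([ 1.81362993e-04, -4.92572093e+01, -4.05614907e-01, -3.13399315e+01,
       -6.41347608e-02,  3.95116908e-02,  5.51747883e-05]), 'position': array([ 0.18491188, -0.62262593,  0.22158458]), 'tool_rot': array([-3.10724220e+00, -4.51797932e-01,  5.42710555e-04]), 'ft_force': array([ 0.12167495,  1.00048995, -0.95222726]), 'torque': array([-0.03448311, -0.01629096,  0.00974605]), 'grip_force': 0.0, 'grip_width': 1.001789623209161}
```

View pics/scene0.png

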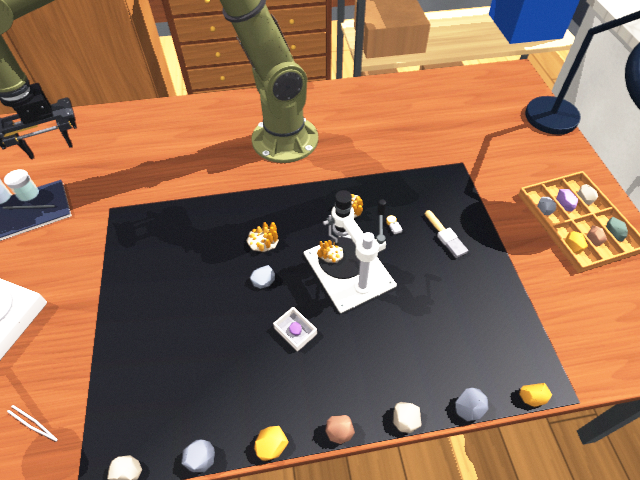

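View pics/top0.png

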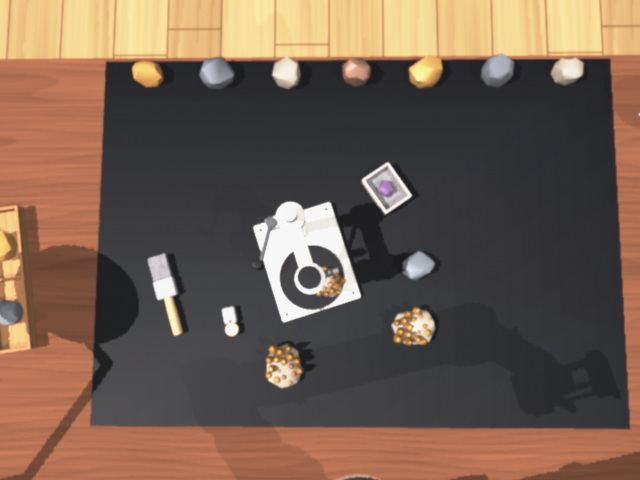

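The scene shows the microscope at about (350,250), with its head at (343,198) and lever grip at (381,208). In the top view the head is at (310,277), the column at (291,214) and the lever runs from about (270,222) to (257,266). Candidates for the specimen are the small cluster on the stage at top (331,284), and two bigger ones off the stage at (285,367) and (413,327). I choose the one on the stage and check it in a close crop.

```bash
python3 - <<'E'
import cv2,numpy as np
a=cv2.imread("pics/top0.png")[190:330,240:380]; b=cv2.imread("pics/scene0.png")[180:320,290:410]
a=cv2.resize(a,None,fx=3.0,fy=3.0,interpolation=2); b=cv2.resize(b,None,fx=3.0,fy=3.0,interpolation=2)
cv2.imwrite("pics/crop0.png",np.hstack([a,b]))
E
```

```text
(no output)
```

View pics/crop0.png

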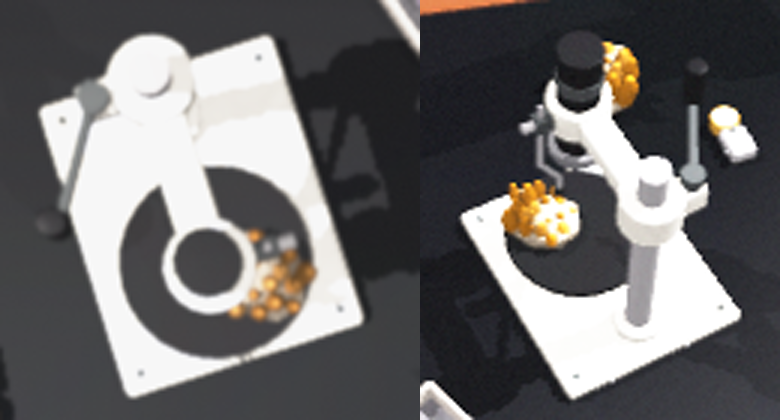

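```bash
cat > h.py <<'E'
import numpy as np
from scipy.spatial.transform import Rotation as R
from scipy.optimize import least_squares
CAM={"scene":(52.82729326,328.2339,236.6185,[1.23207563,-0.07927846,1.10309253],[-1.99036425,-1.66645472,0.54561257]),
"top":(44.63942282,319.40488,238.19582,[0.46524508,0.05475232,1.2301922],[-2.15878061,2.1554586,-0.09719763])}
def proj(c,p):
    f,cx,cy,o,r=CAM[c]; q=R.from_rotvec(r).inv().apply(np.atleast_2d(p)-o); F=240/np.tan(np.radians(f/2))
    return np.c_[cx+F*q[:,0]/q[:,2],cy+F*q[:,1]/q[:,2]]
def tri(t,s):
    r=least_squares(lambda p:np.r_[proj("top",p)[0]-t,proj("scene",p)[0]-s],[.5,.05,.2]); return r.x,np.abs(r.fun).max()
E
python3 - <<'E'
from h import *
S=lambda u,v:(290+(u-420)/3-.33,180+v/3-.33); T=lambda u,v:(240+u/3-.33,190+v/3-.33)
ct=np.array([T(40,107),T(277,36),T(366,322),T(130,398)]); 
# top view: up=+x world. column at upper end -> corners (+,?)...
L=np.array([[105,85],[105,-85],[-105,-85],[-105,85]])/1000.
cs=np.array([S(463,213),S(742,318),S(572,397)])
def world(p,loc): 
    c,s=np.cos(p[2]),np.sin(p[2]); loc=np.atleast_2d(loc)
    return np.c_[p[0]+c*loc[:,0]-s*loc[:,1],p[1]+s*loc[:,0]+c*loc[:,1],loc[:,2]+.003]
def res(p):
    l=np.c_[L,np.full(4,.014)]; 
    e=[(proj("top",world(p,l))-ct).ravel()]
    e.append((proj("scene",world(p,l[[2,0,1]]))-cs).ravel())
    col=world(p,[[.07,0,.235]])
    e.append((proj("top",col)-T(155,77)).ravel()); e.append((proj("scene",col)-S(655,163)).ravel())
    return np.concatenate(e)
for y0 in (0,.3,-.3,3.1):
    r=least_squares(res,[.5,.05,y0]); print(r.x,r.cost); 
r=least_squares(res,[.5,.05,.2]); print(r.fun.round(1))
p=r.x
for n,t,s in (("head",(209,262),(580,46)),("col",(155,77),(655,163)),("piv",(92,95),(692,173)),("grip",(53,222),(698,65))):
    w,e=tri(T(*t),S(*s)); d=w[:2]-p[:2]; c,q=np.cos(p[2]),np.sin(p[2])
    print(n,w.round(4),e.round(1),"local",(np.array([c*d[0]+q*d[1],-q*d[0]+c*d[1],w[2]-.003])*1000).round(1))
E
```

```text
[0.54854501 0.1029814  0.30548701] 10.784586977358178
[0.54854501 0.1029814  0.30548701] 10.784586977358538
[0.54854501 0.1029814  0.30548701] 10.784586977358115
[0.54854501 0.1029814  0.30548701] 10.784586977358302
[ 0.4  0.5 -1.3  0.  -0.4  0.6 -0.5  0.  -1.6 -0.3 -0.8 -1.5 -1.4 -0.8
 -1.6 -1.6 -0.8  2.2]
head [0.5059 0.0894 0.2614] 0.3 local [-4.470e+01 -1.000e-01  2.584e+02]
col [0.6123 0.1229 0.2423] 1.5 local [ 6.680e+01 -1.000e-01  2.393e+02]
piv [0.6056 0.1596 0.2126] 0.2 local [ 71.4  36.8 209.6]
grip [0.5289 0.1781 0.2473] 0.6 local [  3.9  77.6 244.3]
```

The crop confirms the small cluster on the stage beneath the stop rod, with orange crystals at top-crop (275,285). It also shows head, lever pivot and grip clearly. The fit is good to about 1–2 px, giving the head top at (0.506,0.089,0.261), pivot (0.606,0.160) and grip (0.529,0.178, top 0.247). Next I plan the approach.

```bash
cat >> h.py <<'E'
def plan(wps,st=None,vmax=.055,wmax=.17):
    """wps: (x,y,z,yaw deg of tool y). Print rows in tool axes, tool kept pointing down."""
    from bench import ctrl
    st=st or ctrl.get_state(); p=np.array(st["position"]); r=R.from_rotvec(st["tool_rot"]); out=[]
    for x,y,z,a in wps:
        a=np.radians(a); Y=np.array([np.cos(a),np.sin(a),0]); Z=np.array([0,0,-1.])
        g=R.from_matrix(np.c_[np.cross(Y,Z),Y,Z]); t=np.array([x,y,z]); dr=(r.inv()*g).as_rotvec()
        n=int(np.ceil(max(np.linalg.norm(t-p)/vmax,np.linalg.norm(dr)/wmax,1)))
        for i in range(n):
            d=r.inv().apply((t-p)/n)*100; out.append(np.r_[d,dr/n]); r=r*R.from_rotvec(dr/n)
        p=t
    for i,o in enumerate(out): print(i,*o.round(2 if len(out)>20 else 3))
def show():
    from bench import ctrl
    s=ctrl.get_state(); print(s["time"],s["position"].round(4),R.from_rotvec(s["tool_rot"]).as_matrix()[:,1].round(3),s["joint_positions"].round(2),s["ft_force"].round(2),s["grip_width"])
E
python3 -c "
from h import *
plan([(.25,-.55,.34,-65),(.5,-.2,.34,0),(.529,.178,.34,76)])"
```

```text
0 2.769 -1.709 -3.945 -0.001 -0.0 -0.049
1 2.849 -1.569 -3.946 -0.001 -0.0 -0.049
2 2.923 -1.425 -3.946 -0.001 -0.0 -0.049
3 4.681 -2.644 -0.0 0.0 0.0 -0.142
4 5.008 -1.956 -0.0 0.0 0.0 -0.142
5 5.234 -1.229 -0.0 0.0 0.0 -0.142
6 5.355 -0.477 -0.0 0.0 0.0 -0.142
7 5.369 0.285 -0.0 0.0 0.0 -0.142
8 5.275 1.041 -0.0 0.0 0.0 -0.142
9 5.075 1.776 -0.0 0.0 0.0 -0.142
10 4.773 2.475 -0.0 0.0 0.0 -0.142
11 4.725 0.363 -0.0 -0.0 0.0 -0.166
12 4.6 1.137 -0.0 -0.0 0.0 -0.166
13 4.35 1.881 -0.0 -0.0 0.0 -0.166
14 3.979 2.573 -0.0 -0.0 0.0 -0.166
15 3.5 3.195 -0.0 -0.0 0.0 -0.166
16 2.925 3.729 -0.0 -0.0 0.0 -0.166
17 2.269 4.16 -0.0 -0.0 0.0 -0.166
18 1.552 4.478 -0.0 -0.0 0.0 -0.166
```

Emit:
jog_arm(rows="2.8 -1.7 -4 0 0 -0.05 0; 2.8 -1.6 -4 0 0 -0.05 0; 2.9 -1.4 -4 0 0 -0.05 0; 4.7 -2.6 0 0 0 -0.14 0; 5 -2 0 0 0 -0.14 0")

```text
time: 0.72
position: [0.313, -0.4617, 0.3427]
tool_rot: [2.938, 1.111, 0.0]
ft_force: [0.1, -0.1, 0.1]
grip_width: 0.546
grip_force: 0.0
```

Emit:
jog_arm(rows="5.2 -1.2 0 0 0 -0.14 0; 5.4 -0.5 0 0 0 -0.14 0; 5.4 0.3 0 0 0 -0.14 0; 5.3 1 0 0 0 -0.14 0; 5.1 1.8 0 0 0 -0.14 0")

```text
time: 1.35
position: [0.4704, -0.2425, 0.3423]
tool_rot: [-2.379, -2.052, 0.001]
ft_force: [1.1, 0.6, -0.8]
grip_width: 0.499
grip_force: 0.0
```

```bash
python3 -c "
from h import *
show();plan([(.52,-.15,.34,15),(.529,.178,.34,76)])"
```

```text
1.35 [ 0.4704 -0.2425  0.3423] [ 0.989 -0.147 -0.   ] [ 0.89  0.05 -0.48  1.53  0.02  1.56  0.26] [ 1.08  0.55 -0.78] 0.4990022739470385
0 3.294 1.183 0.074 -0.0 0.0 -0.136
1 3.102 1.62 0.075 -0.0 0.0 -0.136
2 2.853 2.027 0.075 -0.0 0.0 -0.136
3 4.493 1.337 0.0 0.0 -0.0 -0.152
4 4.238 2.002 0.0 0.0 -0.0 -0.152
5 3.886 2.621 0.0 0.0 -0.0 -0.152
6 3.444 3.18 0.0 0.0 -0.0 -0.152
7 2.923 3.665 0.0 0.0 -0.0 -0.152
8 2.334 4.065 0.0 0.0 -0.0 -0.152
9 1.691 4.372 0.0 0.0 -0.0 -0.152
```

Emit:
jog_arm(rows="3.3 1.2 0.1 0 0 -0.14 0; 3.1 1.6 0.1 0 0 -0.14 0; 2.9 2 0 0 0 -0.14 0; 4.5 1.3 0 0 0 -0.15 0; 4.2 2 0 0 0 -0.15 0")

```text
time: 1.98
position: [0.5208, -0.0564, 0.34]
tool_rot: [-1.503, -2.758, 0.0]
ft_force: [0.3, 0.7, 0.5]
grip_width: 0.505
grip_force: 0.0
```

Emit:
jog_arm(rows="3.9 2.6 0 0 0 -0.15 0; 3.4 3.2 0 0 0 -0.15 0; 2.9 3.7 0 0 0 -0.15 0; 2.3 4.1 0 0 0 -0.15 0; 0 0 0 0 0 0 0")

```text
time: 2.6
position: [0.5261, 0.1347, 0.3404]
tool_rot: [-0.614, -3.08, -0.003]
ft_force: [0.2, -0.4, 0.7]
grip_width: 0.503
grip_force: 0.0
```

```bash
python3 -c "
from h import *
show();plan([(.529,.178,.30,76),(.529,.178,.218,76)])
from bench import imaging;import cv2
a=imaging.get_image('top')['img'][170:330,200:360];b=imaging.get_image('scene')['img'][120:320,270:470]
cv2.imwrite('pics/a1.png',np.hstack([cv2.resize(a,(400,400)),cv2.resize(b,(400,400))]))"
```

```text
2.6 [0.5261 0.1347 0.3404] [0.384 0.923 0.002] [ 0.49  0.13 -0.87  1.5   0.09  1.56  0.81] [ 0.24 -0.37  0.75] 0.5029877792651273
0 0.692 2.05 2.023 0.001 -0.001 -0.075
1 0.538 2.098 2.021 0.001 -0.001 -0.075
2 0.0 0.0 4.1 -0.0 0.0 0.0
3 0.0 0.0 4.1 -0.0 0.0 0.0
```

View pics/a1.png

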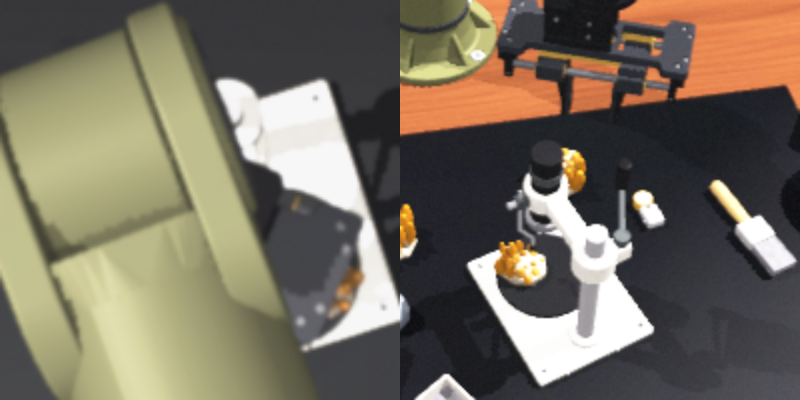

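The picture shows the gripper above and behind the lever, with its fingertips at about crop (565,110) and (615,115). The microscope is undisturbed. I'll move over the grip.

Emit:
jog_arm(rows="0.7 2 2 0 0 -0.075 0; 0.5 2.1 2 0 0 -0.075 0; 0 0 0 0 0 0 0")

```text
time: 3.08
position: [0.529, 0.1746, 0.2977]
tool_rot: [-0.387, -3.113, 0.0]
ft_force: [-0.4, 0.3, 0.2]
grip_width: 0.5
grip_force: 0.0
```

```bash
python3 -c "
from h import *
show();plan([(.529,.178,.30,76),(.529,.178,.218,76)]); print(proj('scene',[.529,.178,.3]),proj('scene',[.529,.178,.247]))
from bench import imaging;import cv2
b=imaging.get_image('scene')['img'][120:320,270:470]
cv2.imwrite('pics/a2.png',cv2.resize(b,(600,600)))"
```

```text
3.075 [0.529  0.1746 0.2977] [ 0.245  0.97  -0.001] [ 0.43  0.18 -0.9   1.54  0.14  1.49  0.85] [-0.41  0.25  0.21] 0.49982274256644305
0 0.08 0.332 -0.226 -0.001 -0.005 -0.003
1 0.0 -0.0 4.1 0.0 0.0 -0.0
2 0.0 -0.0 4.1 0.0 0.0 -0.0
[[383.89132555 186.03570752]] [[381.68744141 201.47768622]]
```

View pics/a2.png

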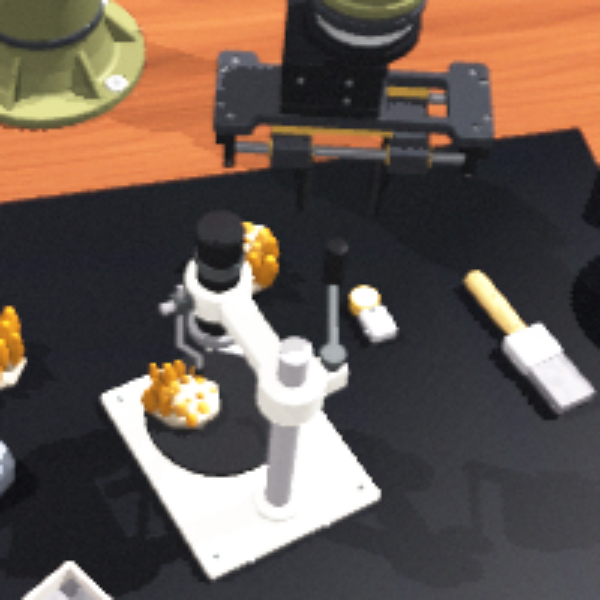

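The fingertips at crop (305,205) and (378,215) straddle the grip top at (336,243), and this agrees with the projection. I'll descend now.

Emit:
jog_arm(rows="0.1 0.3 1 0 0 0 0; 0 0 2 0 0 0 0; 0 0 2 0 0 0 0; 0 0 2.5 0 0 0 0; 0 0 0 0 0 0 0")

```text
time: 3.75
position: [0.5297, 0.1743, 0.2239]
tool_rot: [-0.397, -3.113, 0.003]
ft_force: [0.2, 0.1, 0.6]
grip_width: 0.504
grip_force: 0.0
```

Emit:
jog_arm(rows="0 0 0 0 0 0 0.4; 0 0 0 0 0 0 0.4; 0 0 0 0 0 0 0.4; 0 0 0 0 0 0 0.4")

```text
time: 4.25
position: [0.5308, 0.1755, 0.2259]
tool_rot: [0.396, 3.116, 0.0]
ft_force: [0.4, 0.9, -0.1]
grip_width: 0.306
grip_force: 0.0
```

```bash
python3 -c "
from h import *
show()
c=np.array([.6056,.1596]);w=[]
for a in range(160,70,-8):
    t=np.radians(a); w.append((*(c+.078*np.array([np.cos(t),np.sin(t)])),.218,a-90))
plan(w)"
```

```text
4.25 [0.5308 0.1755 0.2259] [0.25  0.968 0.   ] [ 0.42  0.22 -0.9   1.65  0.17  1.35  0.82] [ 0.43  0.9  -0.14] 0.30561408070325125
0 0.124 1.079 0.788 0.0 0.001 0.096
1 -0.076 1.086 -0.0 -0.0 -0.0 0.14
2 -0.076 1.086 0.0 0.0 0.0 0.14
3 -0.076 1.086 -0.0 -0.0 -0.0 0.14
4 -0.076 1.086 0.0 0.0 -0.0 0.14
5 -0.076 1.086 0.0 0.0 -0.0 0.14
6 -0.076 1.086 0.0 0.0 0.0 0.14
7 -0.076 1.086 0.0 0.0 0.0 0.14
8 -0.076 1.086 0.0 0.0 0.0 0.14
9 -0.076 1.086 0.0 0.0 0.0 0.14
10 -0.076 1.086 0.0 0.0 0.0 0.14
11 -0.076 1.086 0.0 0.0 0.0 0.14
```

Emit:
jog_arm(rows="0 0 0.8 0 0 0 0.45; 0.1 0.5 0 0 0 0.05 0.45; 0 0.5 0 0 0 0.07 0.45; 0 0.5 0 0 0 0.07 0.45; 0 0.5 0 0 0 0.07 0.45")

```text
time: 4.88
position: [0.5357, 0.1935, 0.2165]
tool_rot: [-0.801, -3.036, 0.004]
ft_force: [-1.6, -0.4, 1.0]
grip_width: 0.275
grip_force: 1.1
```

```bash
python3 -c "
from h import *
show()
c=np.array([.6056,.1596]);w=[]
for a in range(148,72,-6):
    t=np.radians(a); w.append((*(c+.078*np.array([np.cos(t),np.sin(t)])),.218,a-90))
plan(w[:4])"
```

```text
4.875 [0.5357 0.1935 0.2165] [ 0.493  0.87  -0.003] [ 0.35  0.25 -0.86  1.64  0.19  1.35  0.51] [-1.58 -0.38  0.99] 0.2754368339855816
0 0.039 0.832 -0.152 -0.003 -0.001 0.043
1 -0.043 0.815 0.0 0.0 0.0 0.105
2 -0.043 0.815 -0.0 -0.0 -0.0 0.105
3 -0.043 0.815 0.0 0.0 0.0 0.105
```

Emit:
jog_arm(rows="0 0.8 0 0 0 0.06 0.45; 0 0.8 0 0 0 0.1 0.45; 0 0.8 0 0 0 0.1 0.45; -0.1 0.8 0 0 0 0.1 0.45; 0 0.8 0 0 0 0.1 0.45")

```text
time: 5.5
position: [0.5613, 0.2242, 0.2165]
tool_rot: [-1.472, -2.773, 0.004]
ft_force: [-2.0, -1.2, 0.7]
grip_width: 0.275
grip_force: 1.0
```

```bash
python3 -c "
from h import *
show()
c=np.array([.6056,.1596]);w=[]
for a in range(120,72,-6):
    t=np.radians(a); w.append((*(c+.078*np.array([np.cos(t),np.sin(t)])),.218,a-90))
plan(w)"
```

```text
5.5 [0.5613 0.2242 0.2165] [ 0.828  0.56  -0.003] [ 0.22  0.32 -0.79  1.55  0.23  1.37  0.  ] [-2.   -1.18  0.66] 0.27455588508965345
0 -0.052 0.61 -0.154 -0.003 -0.0 0.071
1 -0.043 0.815 -0.0 -0.0 0.0 0.105
2 -0.043 0.815 0.0 0.0 -0.0 0.105
3 -0.043 0.815 -0.0 -0.0 0.0 0.105
4 -0.043 0.815 0.0 0.0 -0.0 0.105
5 -0.043 0.815 -0.0 -0.0 -0.0 0.105
6 -0.043 0.815 0.0 0.0 0.0 0.105
7 -0.043 0.815 -0.0 -0.0 0.0 0.105
```

Emit:
jog_arm(rows="-0.1 0.6 0 0 0 0.07 0.45; 0 0.8 0 0 0 0.1 0.45; 0 0.8 0 0 0 0.1 0.45; -0.1 0.8 0 0 0 0.1 0.45; 0 0.8 0 0 0 0.1 0.45")

```text
time: 6.12
position: [0.5968, 0.2373, 0.2164]
tool_rot: [-2.078, -2.355, 0.005]
ft_force: [-1.8, -1.9, 1.2]
grip_width: 0.274
grip_force: 1.0
```

Emit:
jog_arm(rows="-0.1 0.8 0 0 0 0.1 0.45; 0 0.8 0 0 0 0.1 0.45; 0 0 0 0 0 0 0.45")

```text
time: 6.5
position: [0.6135, 0.238, 0.2165]
tool_rot: [-2.299, -2.141, 0.002]
ft_force: [0.2, 0.6, -0.1]
grip_width: 0.281
grip_force: 0.0
```

```bash
python3 -c "
from h import *
show()"
```

```text
6.5 [0.6135 0.238  0.2165] [ 0.997 -0.071 -0.001] [ 0.08  0.41 -0.66  1.42  0.25  1.4  -0.65] [ 0.17  0.56 -0.15] 0.28116922519136023
```

Emit:
jog_arm(rows="0 0 0 0 0 0 0; 0 0 0 0 0 0 0; 0 0 -3 0 0 0 0; 0 0 -4 0 0 0 0; 0 0 -4 0 0 0 1")

```text
time: 7.12
position: [0.6132, 0.2381, 0.3287]
tool_rot: [2.299, 2.141, -0.0]
ft_force: [1.4, 0.3, -0.3]
grip_width: 0.448
grip_force: 0.0
```

```bash
python3 -c "
from h import *
from bench import imaging;import cv2
show()
plan([(.506,.0894,.32,0),(.506,.0894,.275,0)])
b=imaging.get_image('scene')['img'][120:320,270:470]
cv2.imwrite('pics/a3.png',cv2.resize(b,(600,600)))"
```

```text
7.125 [0.6132 0.2381 0.3287] [ 0.997 -0.071  0.   ] [ 0.06  0.38 -0.67  1.23  0.23  1.6  -0.63] [ 1.41  0.33 -0.35] 0.4478969158640012
0 -3.899 -2.41 0.219 0.0 0.0 -0.018
1 -3.856 -2.479 0.219 0.0 0.0 -0.018
2 -3.811 -2.547 0.219 0.0 0.0 -0.018
3 -3.765 -2.614 0.219 0.0 0.0 -0.018
4 0.0 -0.0 4.5 0.0 0.0 -0.0
```

View pics/a3.png

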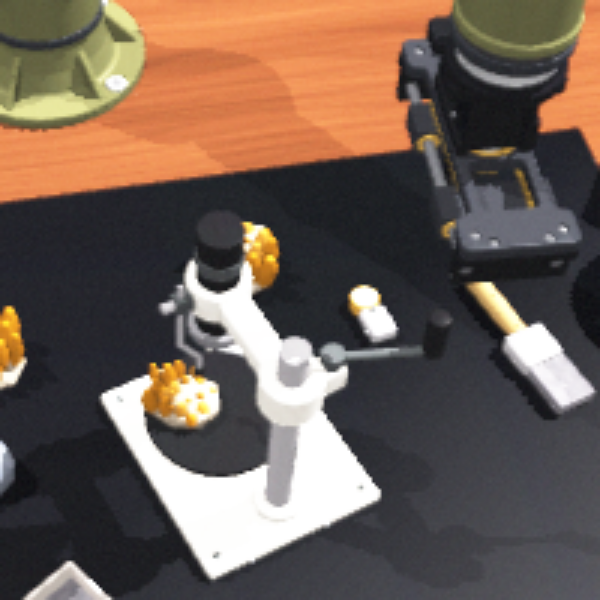

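The lever now stands open, with its grip at crop (438,325). The head is still at (220,228), so the microscope height is unchanged. Next I go over the head with the fingers shut.

Emit:
jog_arm(rows="-3.9 -2.4 0.2 0 0 -0.02 1; -3.9 -2.5 0.2 0 0 -0.02 1; -3.8 -2.5 0.2 0 0 -0.02 1; -3.8 -2.6 0.2 0 0 -0.02 1; 0 0 0 0 0 0 1")

```text
time: 7.8
position: [0.5061, 0.0849, 0.3197]
tool_rot: [2.217, 2.222, -0.003]
ft_force: [0.2, 0.6, 0.3]
grip_width: 0.007
grip_force: 0.0
```

Emit:
jog_arm(rows="0 0 3 0 0 0 1; 0 0 1.5 0 0 0 1; 0 0 0 0 0 0 1")

```text
time: 8.18
position: [0.5066, 0.0891, 0.2734]
tool_rot: [-2.21, -2.231, 0.002]
ft_force: [-0.0, 0.5, 0.1]
grip_width: 0.005
grip_force: 0.0
```

```bash
python3 -c "
from h import *
show();plan([(.506,.0894,.265,0)])"
```

```text
8.175 [0.5066 0.0891 0.2734] [ 1.     0.009 -0.002] [ 0.39  0.04 -0.63  1.68  0.02  1.43 -0.23] [-0.03  0.54  0.05] 0.004994175988913759
0 0.032 -0.055 0.841 -0.002 -0.0 0.009
```

Emit:
jog_arm(rows="0 0 0.8 0 0 0 1; 0 0 0.2 0 0 0 1; 0 0 0.2 0 0 0 1; 0 0 0.2 0 0 0 1; 0 0 0.2 0 0 0 1")

```text
time: 8.8
position: [0.5073, 0.0885, 0.2588]
tool_rot: [2.212, 2.23, 0.0]
ft_force: [-0.4, -0.1, 2.5]
grip_width: 0.003
grip_force: 1.3
```

Emit:
jog_arm(rows="0 0 0.2 0 0 0 1; 0 0 0.2 0 0 0 1; 0 0 0.2 0 0 0 1; 0 0 0.2 0 0 0 1; 0 0 0.1 0 0 0 1")

```text
time: 9.43
position: [0.5072, 0.0885, 0.2494]
tool_rot: [2.212, 2.23, 0.0]
ft_force: [0.3, -0.3, 1.1]
grip_width: 0.007
grip_force: 1.2
```

Emit:
jog_arm(rows="0 0 0.1 0 0 0 1; 0 0 0.1 0 0 0 1; 0 0 0.1 0 0 0 1; 0 0 0 0 0 0 1")

```text
time: 9.93
position: [0.5072, 0.0885, 0.2464]
tool_rot: [2.212, 2.23, 0.0]
ft_force: [0.7, -0.4, 1.1]
grip_width: 0.005
grip_force: 0.6
```

```bash
python3 -c "
from h import *
from bench import imaging;import cv2
show()
z=.2465-.18
for h in (0,-.01,-.02,-.03): print(proj('scene',[.5114,.0745,z+h]))
b=imaging.get_image('scene')['img'][190:280,290:390]
cv2.imwrite('pics/a4.png',cv2.resize(b,None,fx=6,fy=6,interpolation=2))"
```

```text
9.925 [0.5072 0.0885 0.2464] [1.    0.008 0.   ] [ 0.39  0.05 -0.63  1.73  0.03  1.37 -0.24] [ 0.69 -0.37  1.07] 0.005252128361314724
[[335.42834156 246.52935815]]
[[335.36613549 248.7170424 ]]
[[335.30470552 250.87743244]]
[[335.24403722 253.0110359 ]]
```

View pics/a4.png

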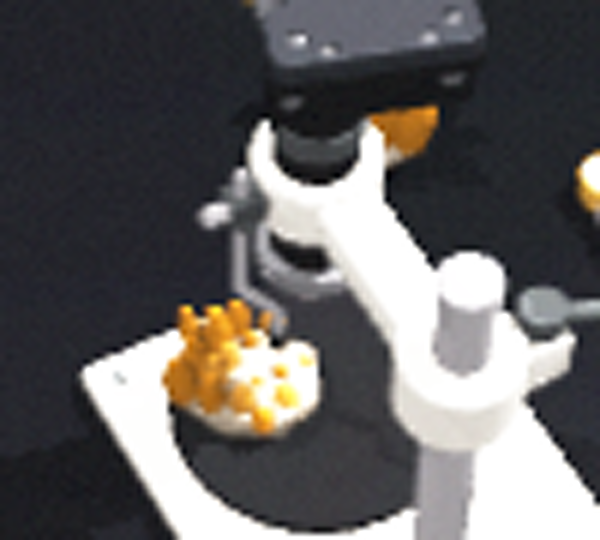

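The foot is at crop (275,335), on the stubby side and not yet touching. I'll go on in small, checked steps.

Emit:
jog_arm(rows="0 0 0.1 0 0 0 1; 0 0 0.1 0 0 0 1; 0 0 0 0 0 0 1")

```text
time: 10.35
position: [0.5072, 0.0885, 0.2444]
tool_rot: [2.212, 2.23, 0.0]
ft_force: [1.7, 0.6, 0.7]
grip_width: 0.008
grip_force: 0.7
```

Emit:
jog_arm(rows="0 0 0.06 0 0 0 1; 0 0 0.05 0 0 0 1; 0 0 0 0 0 0 1")

```text
time: 10.72
position: [0.5072, 0.0885, 0.2434]
tool_rot: [2.212, 2.23, 0.0]
ft_force: [1.1, -0.6, 1.7]
grip_width: 0.003
grip_force: 1.0
```

Emit:
jog_arm(rows="0 0 0.06 0 0 0 1; 0 0 0.06 0 0 0 1; 0 0 0 0 0 0 1")

```text
time: 11.1
position: [0.5072, 0.0885, 0.2422]
tool_rot: [2.212, 2.23, 0.0]
ft_force: [1.1, 0.7, 1.8]
grip_width: 0.007
grip_force: 0.9
```

Emit:
jog_arm(rows="0 0 0.06 0 0 0 1; 0 0 0.06 0 0 0 1; 0 0 0 0 0 0 1")

```text
time: 11.48
position: [0.5071, 0.0885, 0.2409]
tool_rot: [2.212, 2.23, -0.0]
ft_force: [0.8, 0.4, 0.9]
grip_width: 0.003
grip_force: 1.0
```

Emit:
jog_arm(rows="0 0 0.06 0 0 0 1; 0 0 0.06 0 0 0 1; 0 0 0 0 0 0 1")

```text
time: 11.85
position: [0.5071, 0.0885, 0.2397]
tool_rot: [-2.213, -2.23, 0.0]
ft_force: [2.2, -0.0, 2.0]
grip_width: 0.006
grip_force: 0.9
```

Emit:
jog_arm(rows="0 0 0.06 0 0 0 1; 0 0 0.06 0 0 0 1; 0 0 0 0 0 0 1")

```text
time: 12.22
position: [0.5071, 0.0885, 0.2385]
tool_rot: [-2.212, -2.23, 0.0]
ft_force: [0.9, 0.4, 2.2]
grip_width: 0.007
grip_force: 0.9
```

Emit:
jog_arm(rows="0 0 0.06 0 0 0 1; 0 0 0.06 0 0 0 1; 0 0 0 0 0 0 1")

```text
time: 12.6
position: [0.5071, 0.0885, 0.2373]
tool_rot: [-2.212, -2.23, 0.0]
ft_force: [1.5, 0.7, 1.2]
grip_width: 0.005
grip_force: 0.9
```

Emit:
jog_arm(rows="0 0 0.06 0 0 0 1; 0 0 0.06 0 0 0 1; 0 0 0 0 0 0 1")

```text
time: 12.98
position: [0.5071, 0.0885, 0.2361]
tool_rot: [-2.212, -2.23, 0.0]
ft_force: [1.9, -0.5, 1.4]
grip_width: 0.001
grip_force: 0.9
```

Emit:
jog_arm(rows="0 0 0.06 0 0 0 1; 0 0 0.06 0 0 0 1; 0 0 0 0 0 0 1")

```text
time: 13.35
position: [0.5071, 0.0885, 0.2349]
tool_rot: [-2.213, -2.23, 0.0]
ft_force: [1.4, 0.1, 1.9]
grip_width: 0.007
grip_force: 0.9
```

Emit:
jog_arm(rows="0 0 0.06 0 0 0 1; 0 0 0.06 0 0 0 1; 0 0 0 0 0 0 1")

```text
time: 13.72
position: [0.5071, 0.0885, 0.2337]
tool_rot: [-2.212, -2.23, 0.0]
ft_force: [0.6, 0.3, 1.8]
grip_width: 0.004
grip_force: 0.9
```

Emit:
jog_arm(rows="0 0 0.06 0 0 0 1; 0 0 0.06 0 0 0 1; 0 0 0 0 0 0 1")

```text
time: 14.1
position: [0.5071, 0.0885, 0.2325]
tool_rot: [-2.213, -2.23, 0.0]
ft_force: [1.1, 0.9, 1.4]
grip_width: 0.005
grip_force: 0.9
```

Emit:
jog_arm(rows="0 0 0.06 0 0 0 1; 0 0 0.06 0 0 0 1; 0 0 0 0 0 0 1")

```text
time: 14.48
position: [0.5071, 0.0885, 0.2313]
tool_rot: [2.212, 2.23, -0.0]
ft_force: [0.7, 0.3, 2.0]
grip_width: 0.01
grip_force: 0.9
```

Emit:
jog_arm(rows="0 0 0.06 0 0 0 1; 0 0 0.06 0 0 0 1; 0 0 0 0 0 0 1")

```text
time: 14.85
position: [0.5071, 0.0885, 0.2301]
tool_rot: [-2.212, -2.23, 0.0]
ft_force: [0.1, -0.6, 1.7]
grip_width: 0.007
grip_force: 0.9
```

Emit:
jog_arm(rows="0 0 0.06 0 0 0 1; 0 0 0.06 0 0 0 1; 0 0 0 0 0 0 1")

```text
time: 15.22
position: [0.5071, 0.0885, 0.2289]
tool_rot: [-2.212, -2.23, 0.0]
ft_force: [1.0, 0.1, 2.1]
grip_width: 0.005
grip_force: 0.9
```

Emit:
jog_arm(rows="0 0 0.06 0 0 0 1; 0 0 0.06 0 0 0 1; 0 0 0 0 0 0 1")

```text
time: 15.6
position: [0.5071, 0.0885, 0.2277]
tool_rot: [-2.212, -2.23, 0.0]
ft_force: [1.2, 0.2, 1.9]
grip_width: 0.007
grip_force: 0.9
```

Emit:
jog_arm(rows="0 0 0.06 0 0 0 1; 0 0 0.06 0 0 0 1; 0 0 0 0 0 0 1")

```text
time: 15.98
position: [0.5071, 0.0885, 0.2266]
tool_rot: [2.212, 2.23, -0.0]
ft_force: [0.1, 0.5, 2.7]
grip_width: 0.006
grip_force: 1.1
```

Emit:
jog_arm(rows="0 0 0.03 0 0 0 1; 0 0 0 0 0 0 1; 0 0 0 0 0 0 1")

```text
time: 16.35
position: [0.5071, 0.0885, 0.2265]
tool_rot: [2.212, 2.23, -0.0]
ft_force: [-0.9, -0.5, 4.4]
grip_width: 0.006
grip_force: 2.4
```

```bash
python3 -c "
from h import *
show()"
```

```text
16.35 [0.5071 0.0885 0.2265] [1.    0.008 0.   ] [ 0.39  0.06 -0.63  1.76  0.04  1.33 -0.25] [-0.94 -0.47  4.43] 0.006317386432069679
```

Emit:
jog_arm(rows="0 0 0.03 0 0 0 1; 0 0 0 0 0 0 1; 0 0 0 0 0 0 1")

```text
time: 16.73
position: [0.5071, 0.0885, 0.2264]
tool_rot: [2.212, 2.23, -0.0]
ft_force: [-2.1, 0.3, 5.1]
grip_width: 0.003
grip_force: 3.0
```

Emit:
jog_arm(rows="0 0 0.03 0 0 0 1; 0 0 0 0 0 0 1; 0 0 0 0 0 0 1")

```text
time: 17.1
position: [0.5071, 0.0885, 0.2263]
tool_rot: [2.212, 2.23, -0.0]
ft_force: [-2.1, 0.3, 7.6]
grip_width: 0.003
grip_force: 3.6
```

Emit:
jog_arm(rows="0 0 -0.05 0 0 0 1; 0 0 -0.1 0 0 0 1; 0 0 -3 0 0 0 1; 0 0 -5 0 0 0 0; 0 0 0 0 0 0 0")

```text
time: 17.73
position: [0.5088, 0.0891, 0.3104]
tool_rot: [2.21, 2.228, 0.007]
ft_force: [0.1, 0.1, -0.9]
grip_width: 0.15
grip_force: 0.0
```

```bash
python3 -c "
from h import *
from bench import imaging;import cv2
show();plan([(.613,.238,.3,-4),(.613,.238,.185,-4)])
a=imaging.get_image('scene')['img'];b=a[180:330,280:430]
cv2.imwrite('pics/a5.png',cv2.resize(b,None,fx=4,fy=4,interpolation=2))
print(proj('scene',[.5059,.0894,.2263]),proj('scene',[.613,.238,.2125]))"
```

```text
17.725 [0.5088 0.0891 0.3104] [1.    0.008 0.006] [ 0.39  0.03 -0.63  1.62  0.02  1.49 -0.23] [ 0.13  0.12 -0.86] 0.1496553352184755
0 3.7 2.633 0.277 0.001 -0.0 0.019
1 3.751 2.561 0.273 0.001 -0.0 0.019
2 3.8 2.488 0.268 0.001 -0.0 0.019
3 3.848 2.414 0.264 0.001 -0.0 0.019
4 -0.0 0.0 3.833 -0.0 -0.0 0.0
5 -0.0 0.0 3.833 -0.0 -0.0 0.0
6 -0.0 0.0 3.833 -0.0 -0.0 0.0
[[342.2679792  204.81548878]] [[414.45064755 235.14746013]]
```

View pics/a5.png

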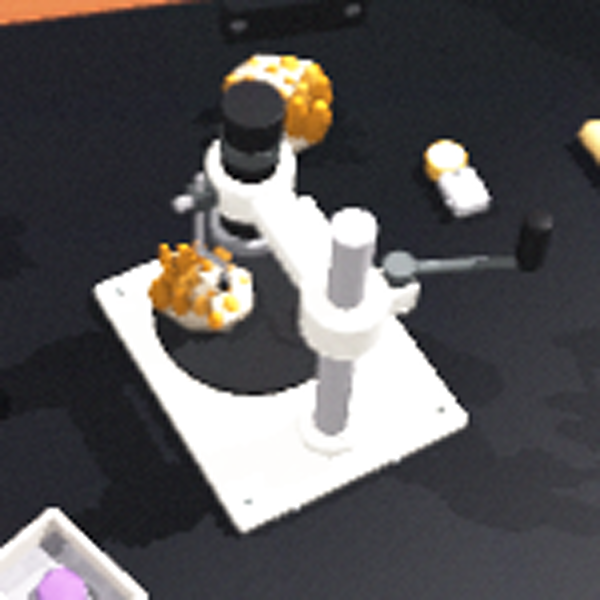

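The microscope is down, with the foot resting on the stubby crystals at crop (222,285). The head top at (252,100) and grip top at (536,218) are where projected. I'll go back to the lever.

Emit:
jog_arm(rows="3.7 2.6 0.3 0 0 0.02 0; 3.8 2.6 0.3 0 0 0.02 0; 3.8 2.5 0.2 0 0 0.02 0; 3.8 2.4 0.3 0 0 0.02 0; 0 0 0 0 0 0 0")

```text
time: 18.4
position: [0.6104, 0.2405, 0.2918]
tool_rot: [-2.29, -2.142, 0.006]
ft_force: [-0.1, -0.3, -0.7]
grip_width: 0.499
grip_force: 0.0
```

```bash
python3 -c "
from h import *
show();plan([(.613,.238,.185,-4)])"
```

```text
18.4 [0.6104 0.2405 0.2918] [ 0.998 -0.067 -0.007] [ 0.1   0.4  -0.71  1.3   0.25  1.54 -0.65] [-0.09 -0.34 -0.71] 0.49873743369808593
0 -0.121 0.176 5.341 -0.003 -0.0 0.001
1 -0.119 0.158 5.342 -0.003 -0.0 0.001
```

Emit:
jog_arm(rows="-0.2 0.3 3 0 0 0 0; 0 0 3 0 0 0 0; 0 0 3 0 0 0 0; 0 0 1.7 0 0 0 0; 0 0 0 0 0 0 0")

```text
time: 19.02
position: [0.6133, 0.2338, 0.1876]
tool_rot: [-2.3, -2.139, 0.005]
ft_force: [-0.1, 0.0, 0.3]
grip_width: 0.503
grip_force: 0.0
```

Emit:
jog_arm(rows="0 0 0 0 0 0 0.45; 0 0 0 0 0 0 0.45; 0 0 0 0 0 0 0.45")

```text
time: 19.4
position: [0.6146, 0.2354, 0.1902]
tool_rot: [2.299, 2.14, 0.002]
ft_force: [0.2, 1.3, 0.6]
grip_width: 0.295
grip_force: 0.0
```

```bash
python3 -c "
from h import *
show()
c=np.array([.6056,.1596]);w=[]
for a in range(90,172,6):
    t=np.radians(a); w.append((*(c+.078*np.array([np.cos(t),np.sin(t)])),.184,a-90))
plan(w)"
```

```text
19.4 [0.6146 0.2354 0.1902] [ 0.997 -0.072  0.001] [ 0.11  0.44 -0.69  1.45  0.28  1.35 -0.67] [0.16 1.3  0.61] 0.29521531910582993
0 0.159 -0.917 0.614 0.001 -0.0 -0.072
1 -0.043 -0.815 0.0 -0.0 0.0 -0.105
2 -0.043 -0.815 -0.0 0.0 0.0 -0.105
3 -0.043 -0.815 0.0 -0.0 0.0 -0.105
4 -0.043 -0.815 -0.0 0.0 0.0 -0.105
5 -0.043 -0.815 0.0 -0.0 -0.0 -0.105
6 -0.043 -0.815 -0.0 0.0 0.0 -0.105
7 -0.043 -0.815 0.0 -0.0 -0.0 -0.105
8 -0.043 -0.815 -0.0 0.0 -0.0 -0.105
9 -0.043 -0.815 0.0 -0.0 0.0 -0.105
10 -0.043 -0.815 -0.0 0.0 -0.0 -0.105
11 -0.043 -0.815 0.0 -0.0 0.0 -0.105
12 -0.043 -0.815 -0.0 0.0 -0.0 -0.105
13 -0.043 -0.815 0.0 -0.0 0.0 -0.105
```

Emit:
jog_arm(rows="0.15 0 0.4 0 0 0 0.45; 0 -0.6 0 0 0 -0.07 0.45; 0 -0.8 0 0 0 -0.1 0.45; -0.1 -0.8 0 0 0 -0.1 0.45; 0 -0.8 0 0 0 -0.1 0.45")

```text
time: 20.02
position: [0.5851, 0.2345, 0.185]
tool_rot: [1.862, 2.53, 0.003]
ft_force: [2.4, 0.9, -1.6]
grip_width: 0.272
grip_force: 1.1
```

```bash
python3 -c "
from h import *
show()
c=np.array([.6056,.1596]);w=[]
for a in range(116,172,6):
    t=np.radians(a); w.append((*(c+.078*np.array([np.cos(t),np.sin(t)])),.186,a-90))
plan(w[:5])"
```

```text
20.025 [0.5851 0.2345 0.185 ] [0.955 0.297 0.002] [ 0.18  0.4  -0.77  1.53  0.28  1.32 -0.32] [ 2.36  0.86 -1.56] 0.27166782901404074
0 -0.051 -1.447 -0.101 0.002 -0.001 -0.152
1 -0.043 -0.815 0.0 -0.0 -0.0 -0.105
2 -0.043 -0.815 -0.0 0.0 0.0 -0.105
3 -0.043 -0.815 0.0 -0.0 -0.0 -0.105
4 -0.043 -0.815 -0.0 0.0 0.0 -0.105
```

Emit:
jog_arm(rows="0 -0.7 0 0 0 -0.07 0.45; 0 -0.7 0 0 0 -0.09 0.45; -0.1 -0.8 0 0 0 -0.1 0.45; 0 -0.8 0 0 0 -0.1 0.45; -0.1 -0.8 0 0 0 -0.1 0.45")

```text
time: 20.65
position: [0.552, 0.2164, 0.1852]
tool_rot: [-1.235, -2.889, -0.004]
ft_force: [0.7, 2.6, -0.1]
grip_width: 0.277
grip_force: 1.2
```

```bash
python3 -c "
from h import *
show()
c=np.array([.6056,.1596]);w=[]
for a in range(144,176,6):
    t=np.radians(a); w.append((*(c+.078*np.array([np.cos(t),np.sin(t)])),.185,a-90))
plan(w)"
```

```text
20.65 [0.552  0.2164 0.1852] [0.723 0.691 0.002] [ 0.3   0.33 -0.87  1.63  0.26  1.3   0.15] [ 0.69  2.6  -0.09] 0.2768118278693746
0 -0.067 -0.722 0.009 0.001 -0.0 -0.09
1 -0.002 -0.725 0.01 0.001 -0.0 -0.09
2 -0.043 -0.815 0.0 -0.0 -0.0 -0.105
3 -0.043 -0.815 -0.0 0.0 0.0 -0.105
4 -0.043 -0.815 -0.0 0.0 0.0 -0.105
5 -0.043 -0.815 0.0 -0.0 -0.0 -0.105
6 -0.043 -0.815 -0.0 0.0 0.0 -0.105
```

Emit:
jog_arm(rows="-0.1 -0.7 0 0 0 -0.09 0.45; 0 -0.7 0 0 0 -0.09 0.45; 0 -0.7 0 0 0 -0.1 0.45; -0.1 -0.7 0 0 0 -0.1 0.45; 0 0 0 0 0 0 0.45")

```text
time: 21.28
position: [0.5362, 0.1921, 0.1852]
tool_rot: [0.676, 3.068, 0.001]
ft_force: [-0.4, 1.6, -0.0]
grip_width: 0.274
grip_force: 0.5
```

```bash
python3 -c "
from h import *
show()
c=np.array([.6056,.1596])
from bench import ctrl
d=ctrl.get_state()['position'][:2]-c;print(np.degrees(np.arctan2(d[1],d[0])),np.hypot(*d))
w=[]
for a in range(164,176,3):
    t=np.radians(a); w.append((*(c+.078*np.array([np.cos(t),np.sin(t)])),.185,a-90))
plan(w)"
```

```text
21.275 [0.5362 0.1921 0.1852] [0.42  0.907 0.001] [ 0.41  0.29 -0.94  1.68  0.25  1.29  0.56] [-0.37  1.59 -0.01] 0.2742545220318272
154.87090545835198 0.07664091561099298
0 0.043 -1.237 0.021 0.001 0.0 -0.154
1 -0.011 -0.408 -0.0 0.0 -0.0 -0.052
2 -0.011 -0.408 -0.0 0.0 0.0 -0.052
3 -0.011 -0.408 0.0 -0.0 0.0 -0.052
```

Emit:
jog_arm(rows="0 -0.4 0 0 0 -0.05 0.45; 0 -0.4 0 0 0 -0.05 0.45; 0 -0.3 0 0 0 -0.04 0.45; 0 0 0 0 0 0 0.45")

```text
time: 21.78
position: [0.5323, 0.182, 0.1852]
tool_rot: [0.461, 3.107, 0.001]
ft_force: [-0.1, 1.3, -0.7]
grip_width: 0.273
grip_force: 0.7
```

Emit:
jog_arm(rows="0 -0.2 0 0 0 -0.02 0.45; 0 0 0 0 0 0 0.45")

```text
time: 22.02
position: [0.5316, 0.1799, 0.1852]
tool_rot: [-0.428, -3.112, -0.0]
ft_force: [-0.1, 2.5, -0.3]
grip_width: 0.275
grip_force: 0.9
```

Emit:
jog_arm(rows="0 -0.2 0 0 0 -0.02 0.45; 0 -0.2 0 0 0 -0.02 0.45; 0 0 0 0 0 0 0.45")

```text
time: 22.4
position: [0.5304, 0.1755, 0.1852]
tool_rot: [-0.365, -3.12, 0.001]
ft_force: [-0.6, 1.7, 0.3]
grip_width: 0.277
grip_force: 0.7
```

Emit:
jog_arm(rows="0 -0.2 0 0 0 -0.02 0.45; 0 0 0 0 0 0 0.45")

```text
time: 22.65
position: [0.53, 0.1736, 0.1852]
tool_rot: [-0.333, -3.123, 0.001]
ft_force: [-1.2, 2.0, 0.5]
grip_width: 0.28
grip_force: 0.7
```

Emit:
jog_arm(rows="0 -0.2 0 0 0 -0.02 0.45; 0 -0.1 0 0 0 -0.02 0.45; 0 0 0 0 0 0 0.45")

```text
time: 23.02
position: [0.5302, 0.173, 0.1853]
tool_rot: [0.268, 3.128, 0.006]
ft_force: [2.3, 6.1, -3.3]
grip_width: 0.276
grip_force: 3.5
```

```bash
python3 -c "
from h import *
show()"
```

```text
23.025 [0.5302 0.173  0.1853] [0.17  0.985 0.004] [ 0.5   0.27 -0.99  1.71  0.23  1.28  0.86] [ 2.26  6.14 -3.26] 0.276247675353424
```

The force rose while the position stalled, so the lever is at its closed stop. I'll back off, open and retreat.

Emit:
jog_arm(rows="0 0.3 0 0 0 0 0.45; 0 0.3 0 0 0 0 0.2; 0 0 0 0 0 0 0; 0 0 0 0 0 0 0; 0 0 0 0 0 0 0")

```text
time: 23.65
position: [0.5305, 0.1765, 0.1852]
tool_rot: [-0.271, -3.13, 0.001]
ft_force: [-0.2, 0.4, -0.3]
grip_width: 0.489
grip_force: 0.0
```

Emit:
jog_arm(rows="0 0 -2 0 0 0 0; 0 0 -4 0 0 0 0; 0 0 -5 0 0 0 0; 0 0 -5 0 0 0 0; 0 0 0 0 0 0 0")

```text
time: 24.28
position: [0.5322, 0.1784, 0.3508]
tool_rot: [0.27, 3.122, 0.004]
ft_force: [-0.3, 0.1, -0.3]
grip_width: 0.5
grip_force: 0.0
```

```bash
python3 -c "
from h import *
from bench import imaging;import cv2
show()
b=imaging.get_image('scene')['img'][180:330,280:430]
cv2.imwrite('pics/a6.png',cv2.resize(b,None,fx=4,fy=4,interpolation=2))
print((proj('scene',[[.5289,.1781,.2125],[.5059,.0894,.2263]])-[280,180])*4)"
```

```text
24.275 [0.5322 0.1784 0.3508] [0.172 0.985 0.004] [ 0.51  0.2  -1.02  1.44  0.17  1.59  0.9 ] [-0.33  0.14 -0.27] 0.4999336822522414
[[401.48292325 123.52255056]
 [249.07191679  99.26195514]]
```

View pics/a6.png

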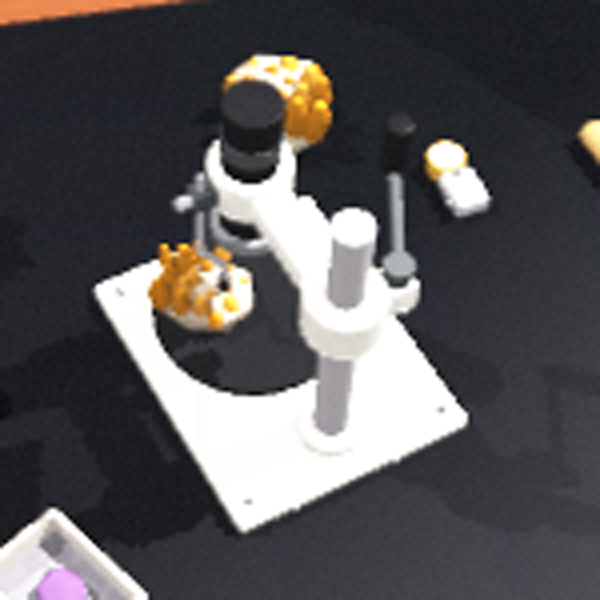

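The lever is back at its closed position, with the grip at (400,122) against a predicted (401,124). The head is still at (252,100), the foot is on the crystals at (222,285), the cluster has not moved, and the arm is clear. I'm handing the job in.

```bash
python3 -c "
from bench import ticket
print(ticket.close_job())"
```

```text
the job is handed in; nothing more can be done
None
```

I opened the lever, eased the microscope down until its foot rested on the crystals at an estimated 5 N, swung the lever back to its closed stop and handed the job in; no verdict was shown.

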